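Open the label reader's shutter to its index and hold it there

TASK

Check in the bottle that stands in the round nest of the label reader: first, with the shutter still shut, turn the bottle in its nest until the white bar sticker on its side faces the reader's window squarely, and let go of it. Then pull the spring-return shutter out by its knob until its pointer stands at the line on the index rider, and finish while still gripping the knob and holding the shutter there, because it springs shut when let go. The bottle stays seated and turned, the rider stays where it is set, and the spare bottle, jigger and stopper near the reader are left where they stand.

Things in the scene. Friction and masses are not known exactly. Their poses are not given: they have to be found in the camera images.
- reader: Label reader, fixed to the worktop; origin under the block's centre on the worktop, z up. Aluminium foot plate 6 mm thick, from x -85 to 85 and y -35 to 150 mm. Grey scanner block on it, x -75 to 75, y -25 to 25, top at z 76 mm; its window is in the +y side. The bottle nest is on the +y side of the block.
- nest (a point): Centre of the bottle nest's floor (the foot plate's top), at reader (30, 100, 6) mm, axes as the reader's. An upright aluminium ring round it, inner radius 26.5, outer 31.5, 8 mm high, leaves the bottle about 2.5 mm play.
- window (a point): Centre of the dark reading window, 36 wide and 46 mm high, in the block's +y side, at reader (30, 27, 43) mm. It looks along reader +y at the bottle and is hidden by the steel shutter while that is shut.
- bottle: Small dark brown dasher bottle with a screw cap (fixed to it) and a white bar sticker on one side, 48 mm diameter, 136 mm high, 0.13 to 0.27 kg, loose in the nest; origin at the centre of its underside, z up. Cap 23 mm diameter from 118 to 136 mm above the origin; below it the neck widens to the round body, full width from about 78 mm down. It turns in the nest when the cap is gripped from above and twisted.
- sticker (a point): Middle of the white sticker with upright black bars, 21 x 44 mm, in the bare gap of the cream label round the bottle; 24.5 mm from the bottle's axis along its -y, 45 mm above its underside. A white strip 8 mm wide runs straight up from it to the cap and shows from above. The bottle is turned right when the direction from its axis to this point is the reader's -y.
- shutter (a joint): How far the shutter is pulled out, m: 0 = shut, 0.065 = end stop (beyond the mark). It slides along reader -x, roughly toward the robot. A spring always pulls it shut: about 1.8 N at 0, 5.7 N at 0.065.
- shutter_knob (a point): Centre of the top of the shutter's upright round black knob: 18 mm diameter, 36 mm tall, axis vertical, standing on a flat steel carriage 4 mm thick whose top is at reader z 82 mm. With the shutter shut it is at reader (30, 0, 118) mm; it moves with the shutter. No turning, only sliding.
- pointer (a point): Tip of the small steel pointer that sticks out of the shutter's carriage to reader -y, beside the knob and at the same reader x as the knob's axis; at reader (30, -16.5, 81) mm when shut; moves with the shutter.
- index_mark (a point): Inner end of the white line across the small black index rider (12 x 9 x 5 mm) on the scale along the -y edge of the block's top. It is set somewhere 28 to 50 mm along reader -x from the shut pointer. The shutter is at the mark when pointer and this point have the same reader x. The rider is stiff and must not be shifted.
- spare_bottle: Bystander: a similar, smaller brown dasher bottle, 45 mm diameter, 127 mm high, on the worktop at the reader's -y side; origin at the centre of its underside.
- jigger: Bystander: brass double jigger, 44 mm diameter, 78 mm high, on the worktop behind the reader; origin at the centre of its underside.
- stopper: Bystander: metal bottle stopper, 31 mm diameter, 45 mm high, on the worktop beyond the nest at the reader's +y side; origin at the centre of its underside.

How it is judged:
On the way, in this order (a step that is already met when the one before it is completed fails the run):
1. the bottle stands let go in its nest with its sticker facing the window, the shutter still shut (x of sticker in the frame of nest between -0.0095 and 0.0095 m and y of sticker in the frame of nest below -0.016 m and horizontal distance between bottle and nest below 0.006 m and z of bottle in the frame of nest below 0.003 m and angle between bottle's own z axis and vertical below 0.08 rad and linear speed of bottle below 0.02 m/s and contact force between the fingers and bottle below 0.3 N and value of joint shutter below 0.006 m), for 0.2 s.
2. the shutter is pulled out to the index line (x of pointer in the frame of index_mark between -0.005 and 0.005 m and contact force between the fingers and shutter above 1 N), for 0.2 s.
At the end, for the whole second after the job is handed in: The fingers hold the shutter still with its pointer within 5 mm of the rider's line, nothing else props it; the bottle stands upright, untouched, in its nest with the middle of its sticker within about 22 degrees of facing the window (all of step 2 and x of sticker in the frame of nest between -0.0095 and 0.0095 m and y of sticker in the frame of nest below -0.016 m and horizontal distance between bottle and nest below 0.006 m and z of bottle in the frame of nest below 0.003 m and angle between bottle's own z axis and vertical below 0.08 rad and linear speed of bottle below 0.02 m/s and contact force between the fingers and bottle below 0.3 N and velocity of joint shutter between -0.01 and 0.01 m/s and contact force between each of bottle, spare_bottle, jigger, stopper and shutter below 0.3 N); the arm keeps its last pose, push and grip.
It fails at once if the bottle is tipped over (angle between bottle's own z axis and vertical above 0.5 rad).
It fails at once if the index rider is shifted (distance of index_mark from where it was at the start of the episode above 0.004 m).
It fails at once if the spare bottle is disturbed (distance of spare_bottle from where it was at the start of the episode above 0.02 m or angle between spare_bottle's own z axis and vertical above 0.4 rad).
It fails at once if the jigger is disturbed (distance of jigger from where it was at the start of the episode above 0.02 m or angle between jigger's own z axis and vertical above 0.4 rad).
It fails at once if the stopper is disturbed (distance of stopper from where it was at the start of the episode above 0.02 m or angle between stopper's own z axis and vertical above 0.4 rad).
It also fails if it takes over 51 s, if anything falls off the work surface, if the arm or the gripper's body presses on something with over 40 N, if the wrist force passes 120 N, or if a joint passes its speed limit or range.

ROBOT

A 6-joint arm with a two-finger parallel gripper is mounted at the origin on a cart in front of the work surface, level with it; the furniture and walls round the work are solid. World frame = base frame: x ahead of the robot, y to its left, z up, the work surface at z = 0. Lengths are in m, angles in rad, forces in N, time in s.
With the tool pointing down it reaches from about 0.275 to 0.825 m from the base axis. Payload 5.2 kg.
Tool frame: the origin (TCP) lies midway between the tips of the shut fingers; the grasp point (between the pads) lies grip_point_offset behind it (grip_point_offset is the distance from the TCP to the grasp point, in m); z points along the fingers, y is the direction in which the jaws open and shut (so a half turn about z gives the same grasp; the last joint's range is limited). The gripper opens to 93 mm and grips with 3 to 60 N. Pads are 15 mm wide; open, the fingers measure 128 mm over their backs; the gripper's body (75 mm by 188 mm) begins 65 mm behind the grasp point.
Start: joints at [1.026, 0.259, 1.535, -0, 1.348, -0.203], TCP at [0.184, 0.518, 0.219] pointing down, gripper open.
Joint ranges: [-3.14, 3.14], [-0.91, 2.08], [0.19, 2.58], [-1.22, 4.36], [0.22, 2.71], [-3.12, 3.12]. Speed limits (rad/s): [2.57, 2.57, 3.14, 3.14, 3.14, 3.14].

INTERFACE

Orientations are given as [roll, pitch, yaw] about the fixed x, y, z axes, in that order (R = Rz(yaw) Ry(pitch) Rx(roll)).
In Python, from station import state, capture, camera_model, job_done, grip_point_offset gives the robot as it stands.
- The arm moves only by the shell command python3 -m pendant 'ROWS' [OPENING]. ROWS is JSON, a list of rows, each an object with "slide": the shift along the tool's x, y, z in mm, a list of three; "dr": the turn, a rotation vector about the tool's x, y, z in degrees, a list of three. A call has 1 to 8 rows; each row is the pose to reach, as a shift and turn from the pose commanded when the call began, along the tool's axes at that moment; what a row does not reach only later rows make up. A row lasts 1/10 s, in which the tool goes at most 50 mm and 8.59 degrees, less where a joint would pass 70% of its speed; a pose out of reach is approached as far as the arm can. A call with a gripper value outside its range is refused whole. OPENING is the finger opening in mm, from 0 to 93, set as the call begins (- or left out, the last holds). The fingers move at their own pace and stop on an object; the grip force is fixed at half the most. Time passes only in rows, so rows that repeat a pose let the fingers close. It gives the time, the measured TCP pose, the force and the opening at its end, in the units of the state.
- state(): the state, without advancing time (a new reading comes with each control period).
- capture(name): name is "scene" or "side" or "wrist"; returns the picture (420x560x3 uint8, blue, green, red); there is no depth.
- camera_model(name): a dict with "camera_matrix" (3x3 intrinsics, pixels), "R" (3x3) and "t" (3): a world point X has camera coordinates R X + t; the wrist camera has in their place "hand_eye" (4x4, takes a point from camera to tool coordinates, whose origin is the TCP and whose axes are the flange's). Camera axes: x right, y down, z forward; pixel columns grow to the right and rows downward; lengths in m; the calibration is good to about 2 mm. A picture is of the moment at which its call begins: read the wrist's pose just before it. camera_model takes no time and is no camera call.
- job_done(): hands the job in, once; it reports no verdict.
The state is a dict: "clock": time; "q": joint angles; "qd": joint speeds; "joint_efforts": joint torques, N m; "tool_pos": TCP position; "eef_rot": TCP orientation; "force": force on the tool from outside, world axes, zero at the start; "ft_torque": the same for the moment, N m; "grip_width": finger opening in m.
Only numpy, scipy, OpenCV 4.12 (cv2) and the standard library are available. Lean on these libraries where they do the work, as an engineer would, in place of code of your own. Each camera call takes 0.05 s, during which the arm holds its last target. There are 200 camera calls.

## Working session

There is one attempt and no reset: what is moved stays moved. The work goes in short steps, Python scripts to look and compute and a shell command to move; the robot and the scene stay as the last step left them, time stands still between calls to the robot, and variables do not carry over. Pictures are saved under pics/ and viewed, about 8 in all and at most 12, crops included, and the job is handed in when it is done.

```bash
mkdir -p pics; cat > h.py <<'E'
import numpy as np,cv2
from station import *
from scipy.spatial.transform import Rotation as Ro
def cam(n):
    m=camera_model(n);K=np.array(m['camera_matrix'])
    if 'R' in m: R=np.array(m['R']);t=np.array(m['t'])
    else:
        s=state();T=np.eye(4);T[:3,:3]=Ro.from_euler('xyz',s['eef_rot']).as_matrix();T[:3,3]=s['tool_pos']
        W=np.linalg.inv(T@np.array(m['hand_eye']));R=W[:3,:3];t=W[:3,3]
    return K,R,t
def ray(c,u,v,z):
    K,R,t=c;d=R.T@np.linalg.solve(K,[u,v,1]);o=-R.T@t
    return o+d*(z-o[2])/d[2]
def proj(c,X):
    K,R,t=c;p=K@(R@np.array(X)+t);return p[:2]/p[2]
E
python3 - <<'E'
from h import *
print(state(),grip_point_offset)
for n in('scene','side','wrist'):
    c=cam(n);im=capture(n);cv2.imwrite(f'pics/{n}0.png',im)
    print(n,-c[1].T@c[2],c[1][2])
a=[cv2.imread(f'pics/{n}0.png') for n in('scene','side')]
cv2.imwrite('pics/two.png',cv2.resize(np.vstack(a),None,fx=.71,fy=.71))
E
```

```text
{'clock': 0.0, 'q': array([ 1.02619269e+00,  2.59341595e-01,  1.53606757e+00, -7.98763978e-06,
        1.34798177e+00, -2.02832383e-01]), 'qd': array([-9.91517433e-04,  3.20718534e-04,  1.26013905e-04, -3.46667453e-04,
       -4.34935540e-05,  3.95552440e-04]), 'joint_efforts': array([-1.43552643e-04, -4.37315655e+01, -2.84002823e+01,  7.14810519e-02,
        4.14289394e-02, -1.21344692e-04]), 'tool_pos': array([0.18405003, 0.51772239, 0.21782468]), 'eef_rot': array([-3.13982967e+00, -3.54625793e-04,  2.79982286e+00]), 'force': array([-0.26064937,  0.2530632 , -0.51348523]), 'ft_torque': array([0.03129486, 0.03790026, 0.02855025]), 'grip_width': 0.09286429665436338} 0.0188
scene [ 0.11912782 -0.56123963  0.62394158] [ 0.49780753  0.62027052 -0.60617832]
side [0.55098036 0.7520243  0.47551456] [-0.00314251 -0.89436045 -0.44733601]
wrist [0.10681031 0.54454166 0.3833678 ] [ 0.27747483 -0.09912905 -0.95560512]
```

View pics/scene0.png

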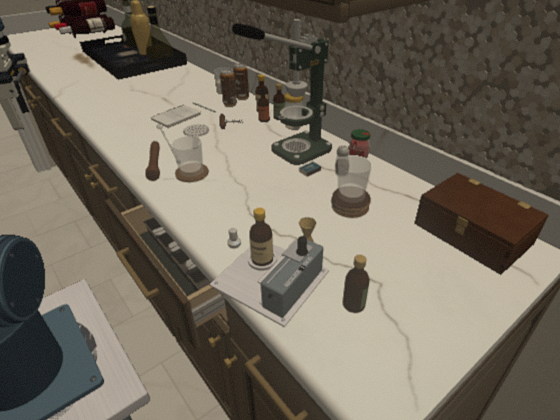

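View pics/wrist0.png

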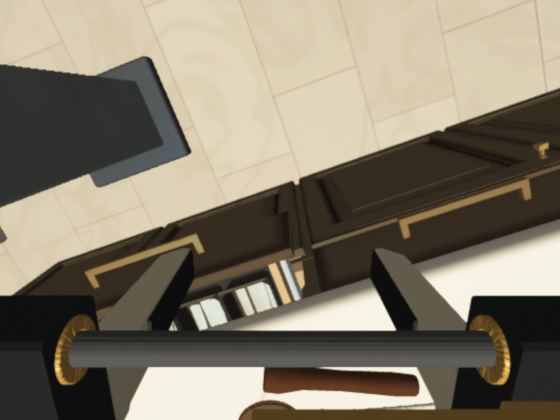

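The scene view shows the bottle cap near (260,214), the reader block near (293,278), the knob near (302,243), the spare bottle near (357,285), the stopper near (234,238) and the jigger near (307,230). The wrist view is not on the scene yet.

```bash
python3 - <<'E'
from h import *
a=cv2.imread('pics/scene0.png')[195:325,200:380]
cv2.imwrite('pics/c.png',cv2.resize(a,None,fx=4.4,fy=4.4,interpolation=cv2.INTER_CUBIC))
c=cam('scene')
for n,u,v,z in[('cap',260,212,.142),('plateL',213,284,.006),('plateB',280,317,.006),('plateR',327,271,.006),('knob',302,238,.118)]:print(n,ray(c,u,v,z).round(4))
E
```

```text
cap [ 0.4628 -0.046   0.142 ]
plateL [ 0.3461 -0.0325  0.006 ]
plateB [ 0.4011 -0.1833  0.006 ]
plateR [ 0.55   -0.1539  0.006 ]
knob [ 0.4942 -0.1358  0.118 ]
```

View pics/c.png

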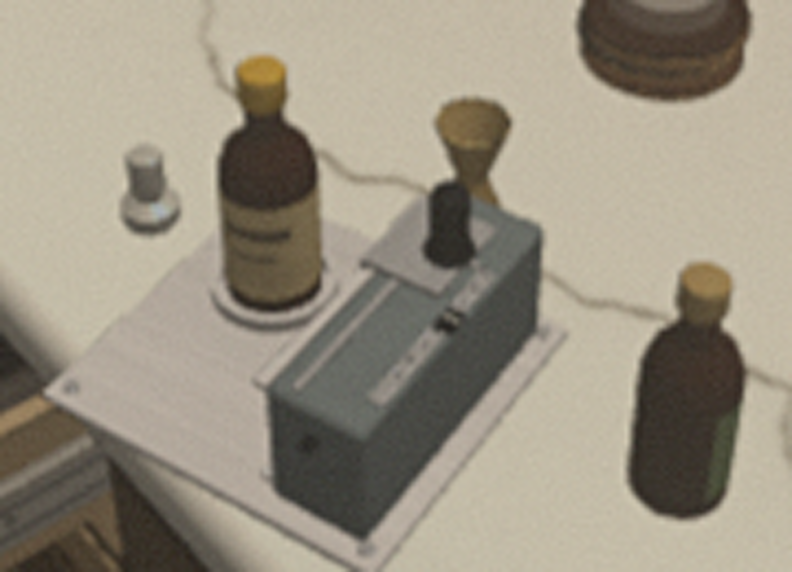

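View pics/side0.png

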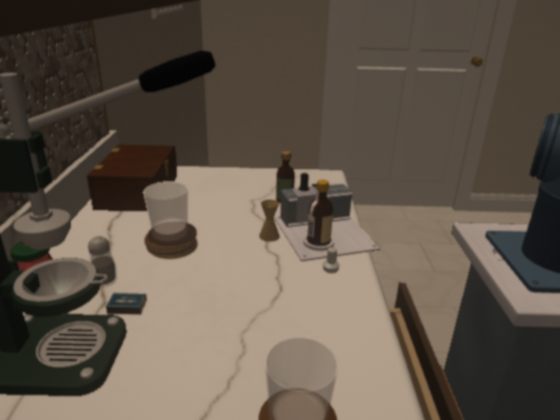

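The crop gives the cap top at about (259.3,210.5) in full-image pixels, the knob top at (302,237.5) and the plate corners. It also shows the black rider on the scale near crop (450,318). The side view shows the same layout but no clear sticker, so I'll compute the reader frame and a hover move for the wrist camera.

```bash
cat >> h.py <<'E'
def rows(target,yawdeg):
    s=state();M=Ro.from_euler('xyz',s['eef_rot']);d=M.inv().apply(np.array(target)-s['tool_pos'])*1000
    G=Ro.from_euler('xyz',[np.pi,0,np.radians(yawdeg)])
    print('slide',d.round(1),'dr',np.degrees((M.inv()*G).as_rotvec()).round(2))
E
python3 - <<'E'
from h import *
c=cam('scene')
P={}
for n,u,v,z,r in[('cap',259.3,210.8,.142,(30,100)),('L',210.2,284.1,.006,(-85,150)),('R',328.9,270.5,.006,(85,-35)),('B',285.2,324.5,.006,(-85,-35)),('knob',302,237.5,.118,(30,0))]:
    P[n]=ray(c,u,v,z);print(n,P[n].round(4))
for a,b,w in[('L','B',-90),('B','R',0),('knob','cap',90)]:
    d=P[b]-P[a];print(a,b,np.linalg.norm(d[:2]),np.degrees(np.arctan2(d[1],d[0]))-w)
rows([.49,-.115,.28],109)
E
```

```text
cap [ 0.464 -0.042  0.142]
L [ 0.3416 -0.0291  0.006 ]
R [ 0.5541 -0.1554  0.006 ]
B [ 0.3982 -0.2025  0.006 ]
knob [ 0.4951 -0.1348  0.118 ]
L B 0.18236718415168512 18.076792200724924
B R 0.16283230052810732 16.806003779178955
knob cap 0.09783204072076439 18.55025124079083
slide [-500.3 -493.8  -61.4] dr [-8.000e-02  2.000e-02  5.141e+01]
```

```bash
python3 -m pendant '[{"slide":[-35,-34,-30],"dr":[0,0,7]},{"slide":[-70,-69,-60],"dr":[0,0,14]},{"slide":[-105,-103,-60],"dr":[0,0,21]},{"slide":[-140,-138,-60],"dr":[0,0,28]},{"slide":[-174,-172,-60],"dr":[0,0,35]},{"slide":[-208,-206,-60],"dr":[0,0,42]},{"slide":[-242,-240,-60],"dr":[0,0,49]},{"slide":[-276,-273,-60],"dr":[0,0,51]}]' && python3 -c "
from h import *
rows([.49,-.115,.28],109)"
```

```text
clock: 0.95
tool_pos: [0.3516, 0.1696, 0.2787]
eef_rot: [3.141, 0.0, 1.906]
force: [0.7, 0.6, 0.4]
grip_width: 0.0928
slide [-314.3   37.1   -1.3] dr [0.03 0.   0.21]
```

```bash
python3 -m pendant '[{"slide":[-45,5,0],"dr":[0,0,0]},{"slide":[-90,11,0],"dr":[0,0,0]},{"slide":[-135,16,0],"dr":[0,0,0]},{"slide":[-180,21,0],"dr":[0,0,0]},{"slide":[-225,27,0],"dr":[0,0,0]},{"slide":[-270,32,0],"dr":[0,0,0]},{"slide":[-312,37,0],"dr":[0,0,0]},{"slide":[-312,37,0],"dr":[0,0,0]}]' && python3 -m pendant '[{"slide":[0,0,0],"dr":[0,0,0]},{"slide":[0,0,0],"dr":[0,0,0]}]' && python3 -c "
from h import *
cv2.imwrite('pics/w1.png',capture('wrist'))"
```

```text
clock: 1.75
tool_pos: [0.4915, -0.1151, 0.2776]
eef_rot: [-3.141, 0.001, 1.905]
force: [0.1, -0.4, -0.1]
grip_width: 0.093
clock: 1.95
tool_pos: [0.4894, -0.1095, 0.2785]
eef_rot: [-3.141, -0.001, 1.91]
force: [0.2, -0.0, -0.4]
grip_width: 0.093
```

View pics/w1.png

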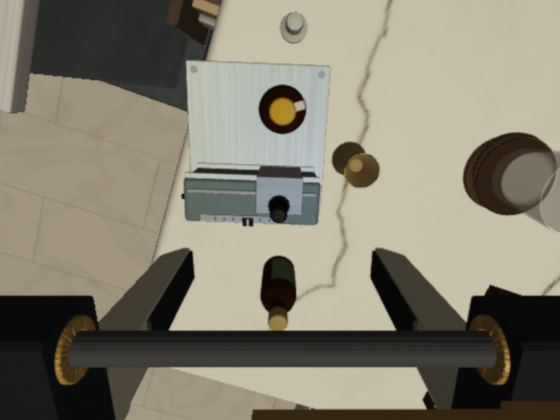

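The wrist view shows the bottle from above, with the cap at about (283,112) and the white strip pointing image-right, slightly up (300,106). It also shows the knob top at about (278,203), the rider at (248,222) and the plate corners at (187,62) and (330,67). I'll measure these with masks.

```bash
python3 - <<'E'
from h import *
c=cam('wrist');im=cv2.imread('pics/w1.png');hsv=cv2.cvtColor(im,cv2.COLOR_BGR2HSV)
m=np.zeros((420,560),np.uint8);m[85:140,255:312]=1
def cen(k):
    v,u=np.nonzero(k);return u.mean(),v.mean(),len(u)
cap=cen((hsv[...,1]>150)&(hsv[...,2]>120)&(m>0))
st=cen((hsv[...,2]>150)&(hsv[...,1]<110)&(m>0)&(np.hypot(*(np.indices((420,560))-np.array([109,282])[:,None,None]))<23))
print(cap,st)
C=ray(c,cap[0],cap[1],.140);S=ray(c,st[0],st[1],.112);B=C
print('cap',C,'strip',S,'ang',np.degrees(np.arctan2(*(S-C)[[1,0]])))
Q={n:ray(c,u,v,.006) for n,u,v in[('LB',187,62),('RB',330,67)]}
d=Q['RB']-Q['LB'];print(Q,np.linalg.norm(d),'yaw',np.degrees(np.arctan2(d[1],d[0])))
a=cv2.resize(im[150:235,175:330],None,fx=5,fy=5,interpolation=cv2.INTER_CUBIC)
b=cv2.resize(im[75:150,245:320],(425,425),interpolation=cv2.INTER_CUBIC)
cv2.imwrite('pics/w1c.png',np.vstack([a,]))
cv2.imwrite('pics/w1d.png',cv2.resize(np.hstack([cv2.resize(a,(540,296)),cv2.resize(b,(250,296))]),None,fx=1,fy=1))
E
```

```text
(np.float64(282.2935606060606), np.float64(111.3125), 528) (np.float64(299.12), np.float64(105.36), 75)
cap [ 0.46586701 -0.04129947  0.14      ] strip [ 0.47893907 -0.0320018   0.112     ] ang 35.42281290756024
{'LB': array([ 0.34430228, -0.02998076,  0.006     ]), 'RB': array([0.50331088, 0.02069113, 0.006     ])} 0.16688730969225346 yaw 17.675719979116625
```

View pics/w1d.png

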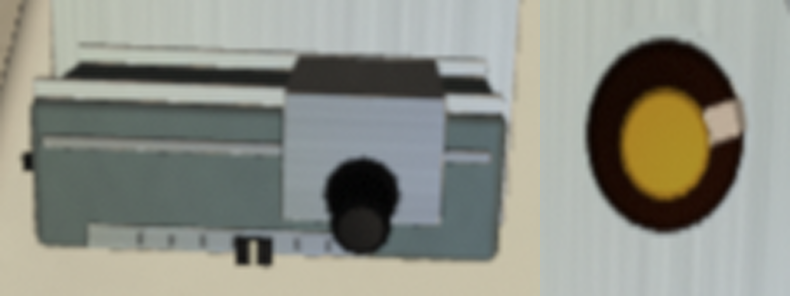

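The strip points to about 34° in world axes and the reader yaw is about 18°, so the bottle needs about +106° about tool z (down). I'll go over the cap.

```bash
python3 -c "
from h import *
rows([.4655,-.0415,.120],109.4);print(state()['q'])"
```

```text
slide [ 71.7   0.  158.7] dr [-0.01 -0.03  0.09]
[-4.42544217e-01  1.35675291e-01  1.54283720e+00  3.25664744e-04
  1.46356098e+00 -7.82666552e-01]
```

```bash
python3 -m pendant '[{"slide":[36,0,20],"dr":[0,0,0]},{"slide":[72,0,50],"dr":[0,0,0]},{"slide":[72,0,80],"dr":[0,0,0]},{"slide":[72,0,105],"dr":[0,0,0]},{"slide":[72,0,130],"dr":[0,0,0]},{"slide":[72,0,145],"dr":[0,0,0]},{"slide":[72,0,158],"dr":[0,0,0]},{"slide":[72,0,158],"dr":[0,0,0]}]' 65 && python3 -m pendant '[{"slide":[0,0,0],"dr":[0,0,0]},{"slide":[0,0,0],"dr":[0,0,0]},{"slide":[0,0,0],"dr":[0,0,0]}]' && python3 -c "
from h import *
cv2.imwrite('pics/w2.png',capture('wrist'))
rows([.4655,-.0415,.120],109.4)"
```

```text
clock: 2.8
tool_pos: [0.4644, -0.0409, 0.1195]
eef_rot: [-3.139, -0.002, 1.912]
force: [0.1, 0.4, -0.3]
grip_width: 0.0649
clock: 3.1
tool_pos: [0.4666, -0.0426, 0.1216]
eef_rot: [3.14, 0.001, 1.91]
force: [-0.0, -0.5, -0.5]
grip_width: 0.0648
slide [ 1.4 -0.6  1.5] dr [0.07 0.06 0.03]
```

View pics/w2.png

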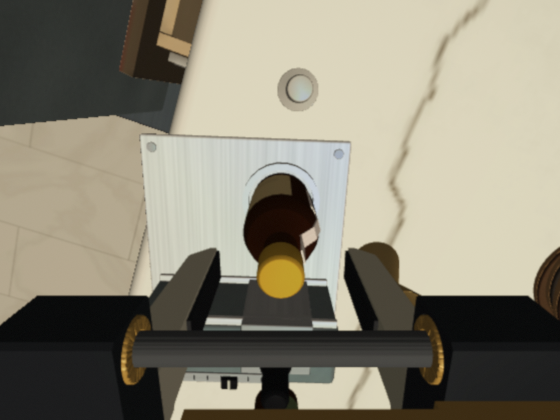

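The cap at (281,271) sits between the fingers, which are at 200 and 365 at this depth, with the strip at (310,235). Next I close and twist.

```bash
python3 -m pendant '[{"slide":[0,0,0],"dr":[0,0,0]},{"slide":[0,0,0],"dr":[0,0,0]},{"slide":[0,0,0],"dr":[0,0,0]},{"slide":[0,0,0],"dr":[0,0,0]},{"slide":[0,0,0],"dr":[0,0,0]},{"slide":[0,0,0],"dr":[0,0,0]}]' 0 && python3 -m pendant '[{"slide":[0,0,0],"dr":[0,0,6]},{"slide":[0,0,0],"dr":[0,0,13]},{"slide":[0,0,0],"dr":[0,0,20]},{"slide":[0,0,0],"dr":[0,0,27]},{"slide":[0,0,0],"dr":[0,0,34]},{"slide":[0,0,0],"dr":[0,0,41]},{"slide":[0,0,0],"dr":[0,0,48]},{"slide":[0,0,0],"dr":[0,0,53]}]'; python3 -m pendant '[{"slide":[0,0,0],"dr":[0,0,6]},{"slide":[0,0,0],"dr":[0,0,13]},{"slide":[0,0,0],"dr":[0,0,20]},{"slide":[0,0,0],"dr":[0,0,27]},{"slide":[0,0,0],"dr":[0,0,34]},{"slide":[0,0,0],"dr":[0,0,41]},{"slide":[0,0,0],"dr":[0,0,48]},{"slide":[0,0,0],"dr":[0,0,53]}]'; python3 -m pendant '[{"slide":[0,0,0],"dr":[0,0,0]},{"slide":[0,0,0],"dr":[0,0,0]}]'; python3 -c "
from h import *
cv2.imwrite('pics/s3.png',cv2.resize(capture('scene')[195:325,200:380],None,fx=4,fy=4,interpolation=cv2.INTER_CUBIC))"
```

```text
clock: 3.75
tool_pos: [0.466, -0.0426, 0.1206]
eef_rot: [-3.141, -0.0, 1.91]
force: [0.7, 0.0, 0.2]
grip_width: 0.0219
clock: 4.55
tool_pos: [0.4662, -0.0426, 0.1206]
eef_rot: [3.141, -0.0, 0.98]
force: [-0.5, 0.5, -0.2]
grip_width: 0.0222
clock: 5.35
tool_pos: [0.4659, -0.0422, 0.1206]
eef_rot: [-3.141, 0.0, 0.055]
force: [-0.4, 1.5, 1.1]
grip_width: 0.0222
clock: 5.55
tool_pos: [0.4659, -0.0424, 0.1206]
eef_rot: [-3.141, 0.0, 0.062]
force: [-1.0, 0.9, 0.3]
grip_width: 0.0223
```

```bash
python3 -m pendant '[{"slide":[0,0,0],"dr":[0,0,0]},{"slide":[0,0,0],"dr":[0,0,0]},{"slide":[0,0,0],"dr":[0,0,0]},{"slide":[0,0,-10],"dr":[0,0,0]},{"slide":[0,0,-40],"dr":[0,0,0]},{"slide":[0,0,-80],"dr":[0,0,0]},{"slide":[0,0,-120],"dr":[0,0,0]},{"slide":[0,0,-155],"dr":[0,0,0]}]' 50; python3 -m pendant '[{"slide":[0,0,0],"dr":[0,0,-8]},{"slide":[0,0,0],"dr":[0,0,-16]},{"slide":[0,0,0],"dr":[0,0,-24]},{"slide":[0,0,0],"dr":[0,0,-32]},{"slide":[0,0,0],"dr":[0,0,-40]},{"slide":[0,0,0],"dr":[0,0,-48]},{"slide":[0,0,0],"dr":[0,0,-56]},{"slide":[0,0,0],"dr":[0,0,-64]}]'; python3 -m pendant '[{"slide":[0,0,0],"dr":[0,0,-8]},{"slide":[0,0,0],"dr":[0,0,-16]},{"slide":[0,0,0],"dr":[0,0,-24]},{"slide":[0,0,0],"dr":[0,0,-32]},{"slide":[0,0,0],"dr":[0,0,-40]},{"slide":[0,0,0],"dr":[0,0,-41]}]';python3 -c "
from h import *
rows([.495,-.13,.28],108)"
```

```text
clock: 6.4
tool_pos: [0.4662, -0.0427, 0.2786]
eef_rot: [3.141, -0.002, 0.06]
force: [0.3, -0.1, -0.9]
grip_width: 0.0501
clock: 7.2
tool_pos: [0.4661, -0.0427, 0.2765]
eef_rot: [3.141, 0.0, 1.183]
force: [0.2, 0.3, 0.3]
grip_width: 0.05
clock: 7.8
tool_pos: [0.4661, -0.0427, 0.2764]
eef_rot: [3.141, 0.001, 1.894]
force: [1.6, 0.9, -0.7]
grip_width: 0.0498
slide [-92.   -0.3  -3.6] dr [0.03 0.03 0.53]
```

```bash
python3 -m pendant '[{"slide":[-40,0,0],"dr":[0,0,0]},{"slide":[-75,0,0],"dr":[0,0,0]},{"slide":[-92,0,0],"dr":[0,0,0.5]},{"slide":[-92,0,0],"dr":[0,0,0.5]},{"slide":[-92,0,0],"dr":[0,0,0.5]},{"slide":[-92,0,0],"dr":[0,0,0.5]}]'; python3 - <<'E'
from h import *
im=capture('wrist');cv2.imwrite('pics/w4.png',im);c=cam('wrist')
cv2.imwrite('pics/w4c.png',cv2.resize(im[40:240,170:340],None,fx=3,fy=3,interpolation=cv2.INTER_CUBIC))
hsv=cv2.cvtColor(im,cv2.COLOR_BGR2HSV);u,v=proj(c,[.466,-.0425,.142]);print('cap pred',u,v,'cam',-c[1].T@c[2])
E
```

```text
clock: 8.4
tool_pos: [0.4948, -0.1288, 0.2758]
eef_rot: [3.142, -0.001, 1.883]
force: [0.1, 0.6, 0.1]
grip_width: 0.0496
cap pred 280.6992050236789 87.13983521945697 cam [ 0.46966462 -0.05150472  0.44132669]
```

View pics/w4c.png

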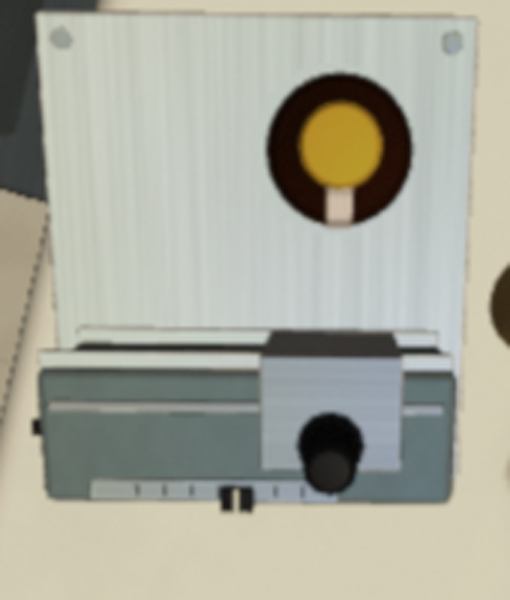

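The strip now points straight image-down toward the block: cap at crop (341,145), strip at (339,207), block edge level. The shutter is shut. The knob top is at crop (331,470) and the rider line at (236,489). I'll work out the knob position and the pull distance.

```bash
python3 - <<'E'
from h import *
c=cam('wrist');P=lambda u,v,z:ray(c,170+u/3,40+v/3,z)
C=P(341,145,.142);K=P(331,470,.118);I=P(236,491,.081);A=P(45,497,.076);B=P(448,500,.076)
d=B-A;yaw=np.arctan2(d[1],d[0]);e=np.array([np.cos(yaw),np.sin(yaw),0]);n=np.array([-e[1],e[0],0])
S=P(339,207,.107)-C
print('cap',C,'knob',K,'rider',I,'blocklen',np.linalg.norm(d),'yaw',np.degrees(yaw))
print('strip ang rel reader',np.degrees(np.arctan2(S@n,S@e)))
M=(A+B)/2
print('along x, reader: rider',(I-M)@e,'knob',(K-M)@e,'cap',(C-M)@e)
print('y', (K-M)@n-.025,(C-M)@n-.025,(I-M)@n-.025)
kn=M+e*.030+n*.025;kn[2]=.118;print('knob by block',kn)
rows([K[0],K[1],.090],np.degrees(yaw)+90)
E
```

```text
cap [ 0.46857582 -0.04262821  0.142     ] knob [ 0.49603458 -0.13662367  0.118     ] rider [ 0.46901433 -0.16433053  0.081     ] blocklen 0.14698711584140967 yaw 17.530825323478066
strip ang rel reader -90.84533907011856
along x, reader: rider -0.003340023201817057 knob 0.03077110151856822 cap 0.03290087065557762
y -0.0024037506054078797 0.09549719338205373 -0.020684750526659433
knob by block [ 0.49457524 -0.13456383  0.118     ]
slide [ -7.9  -1.3 185.9] dr [ 0.01 -0.02  0.41]
```

```bash
python3 -m pendant '[{"slide":[-7,0,40],"dr":[0,0,0]},{"slide":[-7,0,80],"dr":[0,0,0]},{"slide":[-7,0,110],"dr":[0,0,0]},{"slide":[-7,0,135],"dr":[0,0,0]},{"slide":[-7,0,155],"dr":[0,0,0]},{"slide":[-7,0,170],"dr":[0,0,0]},{"slide":[-7,0,184],"dr":[0,0,0]},{"slide":[-7,0,184],"dr":[0,0,0]}]' 50; python3 -m pendant '[{"slide":[0,0,0],"dr":[0,0,0]},{"slide":[0,0,0],"dr":[0,0,0]}]'; python3 - <<'E'
from h import *
im=capture('wrist');cv2.imwrite('pics/w5.png',im)
E
```

```text
clock: 9.25
tool_pos: [0.4959, -0.1349, 0.0902]
eef_rot: [-3.139, -0.003, 1.884]
force: [0.2, 0.2, -0.1]
grip_width: 0.0501
clock: 9.45
tool_pos: [0.4979, -0.1365, 0.0927]
eef_rot: [3.14, 0.001, 1.884]
force: [0.3, -0.3, -0.2]
grip_width: 0.0502
```

View pics/w5.png

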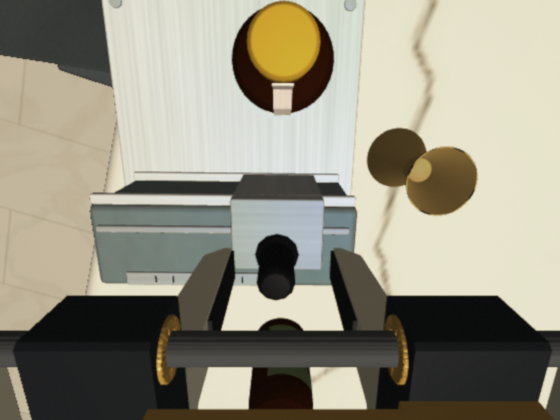

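The knob top at (276,282) is about 2 mm image-left of the finger middle (282). I'll shift by -2 mm in tool y, then close.

```bash
python3 -m pendant '[{"slide":[0,-2,0],"dr":[0,0,0]},{"slide":[0,-2,0],"dr":[0,0,0]},{"slide":[0,-2,0],"dr":[0,0,0]}]'; python3 -m pendant '[{"slide":[0,0,0],"dr":[0,0,0]},{"slide":[0,0,0],"dr":[0,0,0]},{"slide":[0,0,0],"dr":[0,0,0]},{"slide":[0,0,0],"dr":[0,0,0]},{"slide":[0,0,0],"dr":[0,0,0]},{"slide":[0,0,0],"dr":[0,0,0]}]' 0; python3 -c "
from h import *
im=capture('wrist');cv2.imwrite('pics/w6.png',im)
print(state()['tool_pos'])"
```

```text
clock: 9.8
tool_pos: [0.4955, -0.1373, 0.092]
eef_rot: [3.141, 0.0, 1.883]
force: [-0.2, -0.4, -0.1]
grip_width: 0.0499
clock: 10.4
tool_pos: [0.4951, -0.1373, 0.0916]
eef_rot: [-3.141, -0.0, 1.884]
force: [-1.4, 0.1, 1.5]
grip_width: 0.0177
[ 0.49511999 -0.13726503  0.09159933]
```

Gripped. The rider is estimated about 33.4 mm along the pull, so I pull -33 mm in tool y and check.

```bash
python3 -m pendant '[{"slide":[0,-5,0],"dr":[0,0,0]},{"slide":[0,-11,0],"dr":[0,0,0]},{"slide":[0,-17,0],"dr":[0,0,0]},{"slide":[0,-23,0],"dr":[0,0,0]},{"slide":[0,-28,0],"dr":[0,0,0]},{"slide":[0,-33,0],"dr":[0,0,0]},{"slide":[0,-33,0],"dr":[0,0,0]},{"slide":[0,-33,0],"dr":[0,0,0]}]'; python3 - <<'E'
from h import *
im=capture('scene');cv2.imwrite('pics/s7.png',im)
cv2.imwrite('pics/s7c.png',cv2.resize(im[225:325,240:340],None,fx=6,fy=6,interpolation=cv2.INTER_CUBIC))
cv2.imwrite('pics/w7.png',capture('wrist'))
t=state()['tool_pos'];c=np.radians(17.6);print((np.array([.4951,-.1373])-t[:2])@[np.cos(c),np.sin(c)])
E
```

```text
clock: 11.25
tool_pos: [0.4638, -0.1471, 0.0916]
eef_rot: [3.142, -0.001, 1.883]
force: [1.5, 5.4, -1.5]
grip_width: 0.0174
0.03262942075034599
```

View pics/s7c.png

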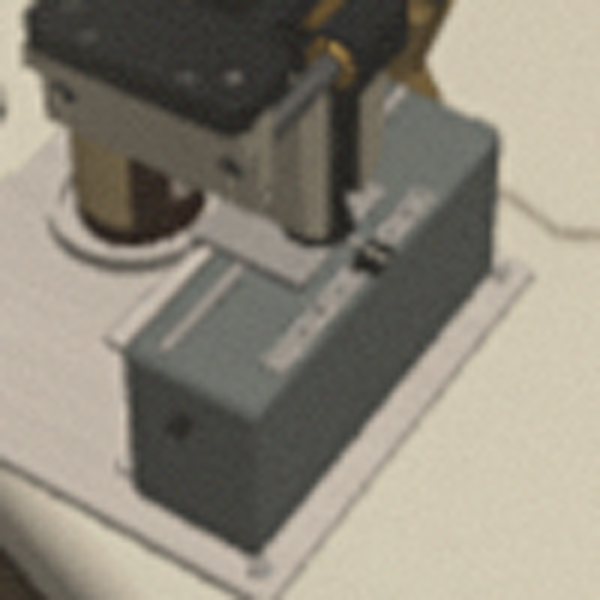

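View pics/w7.png

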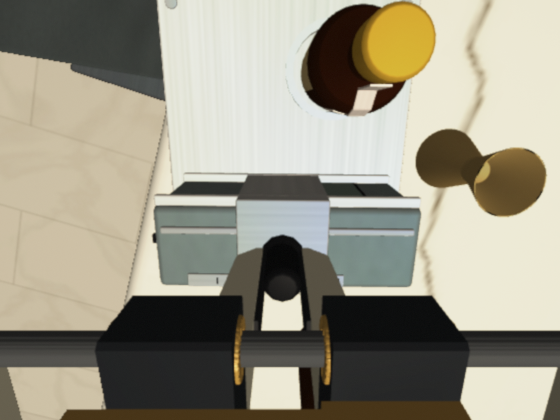

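The shutter is out about 33 mm. In the scene crop the rider is at (370,260), and the sticker strip still faces the block in the wrist view. I'll do an independent check from the scene pictures, projecting the pointer against the rider line.

```bash
python3 - <<'E'
from h import *
c=cam('scene');a=np.radians(17.6);e=np.array([np.cos(a),np.sin(a),0]);n=np.array([-e[1],e[0],0])
im=cv2.imread('pics/s7.png')
g=cv2.cvtColor(im,cv2.COLOR_BGR2GRAY)
print(g[259:275,290:314])
k0=ray(c,302,237.5,.118)       # knob shut
k0[2]=.081
for nm,p in[('pointer pred',k0-.0326*e-.0165*n)]+[(f'line at {d}',k0-d*.001*e-.0175*n) for d in(28,33,38)]:print(nm,proj(c,p))
cv2.imwrite('pics/s7d.png',cv2.resize(im[250:280,285:325],None,fx=18,fy=18,interpolation=cv2.INTER_CUBIC))
E
```

```text
[[ 94 106 110 111  83  55  34  55 109 143 152 137 114 110 111 111 133 137
  145 152 143 125 108  92]
 [ 95 110 106 111  87  52  37  40  86 141 146 108 104 112 110 124 136 126
  131 142 132 113  89  77]
 [ 96 105 113 111  89  54  36  41  66 116 122 106 105 106 123 144 150 140
  141 124 111  92  79  75]
 [ 92 105 114 111  81  55  40  33  47  90 108 109 103 132 147 148 151 155
  138 112  92  82  75  72]
 [ 87 109 110 113  83  44  41  41  57  96 111 112 119 150 139 136 154 142
  113  96  84  73  76  75]
 [ 66  80  86  92  62  43  42  59 110 126 118 105 110 140 139 140 142 114
   97  84  76  79  76  76]
 [ 65  50  57  60  54  58  70  87 119 130 115  81  76 100 112 128 120  99
   87  79  74  78  76  74]
 [123 114 118 119 112  97 101 108 107  91  88 109  92  61  60  83 101  89
   78  78  75  76  77  78]
 [147 148 147 153 127 112 112 117 102  69  56  95 102 110  82  72  82  79
   79  78  78  76  74  75]
 [143 151 147 133 111 108 111 110  97  53  42  48  62  94  85  79  76  78
   72  75  78  78  79  80]
 [146 147 140 116 106 109 117 128  96  56  43  38  41  54  69  76  77  76
   75  74  75  79  73  75]
 [151 133 115 111 110 107 139 151 128 105 102  75  49  62  76  78  78  77
   76  76  75  77  78  75]
 [138 113 103 109 112 131 151 156 151 144 129 100  80  77  75  74  75  72
   79  76  76  78  76  75]
 [101 104 108 115 130 149 143 146 149 141 119 100  88  79  77  75  77  75
   79  75  77  77  77  73]
 [ 94 109 115 126 144 146 129 140 142 121 104  88  77  75  77  77  77  77
   76  79  77  79  77  77]
 [116 113 120 140 145 150 141 139 123 102  89  81  75  77  77  79  75  78
   78  77  75  76  76  75]]
pointer pred [300.08800867 265.16321432]
line at 28 [301.82941633 263.89104059]
line at 33 [300.42792273 265.50123855]
line at 38 [299.01402389 267.12568907]
```

View pics/s7d.png

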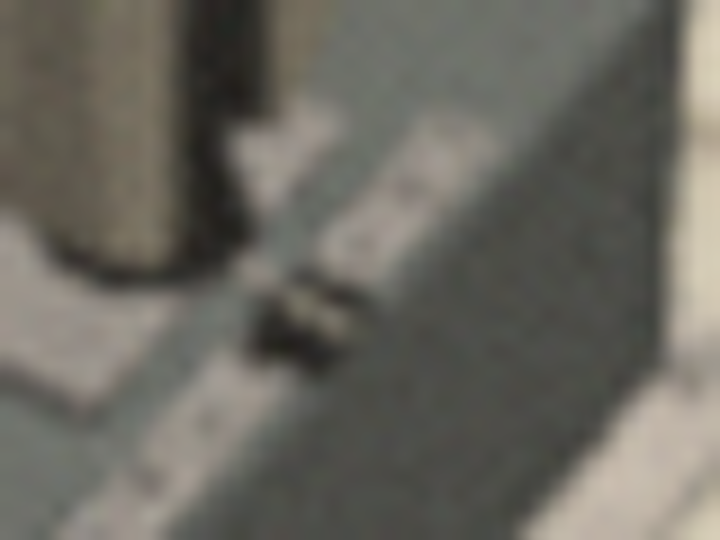

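The zoom shows the light pointer tip at about (260,270), directly beside the inner end of the rider's white line (295,290). Accounting for the line's direction they agree within about 1.5 mm. I'll hold briefly, check that it is steady, and hand in.

```bash
python3 -m pendant '[{"slide":[0,0,0],"dr":[0,0,0]},{"slide":[0,0,0],"dr":[0,0,0]},{"slide":[0,0,0],"dr":[0,0,0]},{"slide":[0,0,0],"dr":[0,0,0]},{"slide":[0,0,0],"dr":[0,0,0]}]' && python3 -c "
from station import *
print(abs(state()['qd']).max());job_done()"
```

```text
clock: 11.85
tool_pos: [0.464, -0.147, 0.0916]
eef_rot: [-3.142, -0.0, 1.884]
force: [2.1, 5.6, -0.5]
grip_width: 0.0173
0.0011796005493756175
the job is handed in; nothing more can be done
```

I turned the bottle and let it go with the shutter still shut, then pulled the shutter to the rider's line. I handed in at 11.85 s, still gripping the knob; no verdict is reported back.

- **Bottle:** I turned it about 106° by its cap. From above, the sticker strip then measured about 1° off facing the window. It still faced the block after the pull.
- **Shutter:** I pulled it out 32.6 mm. The wrist picture put the line at about 33.4 mm. The scene close-up suggested the pointer is about 1.4 mm past the line. They disagree in direction, but both are well inside 5 mm.
- **Hold:** The fingers were closed on the knob (17.3 mm opening) and the arm was still.
- **Unexplained force:** Wrist force was about 6 N, but mostly sideways (y) instead of along the pull. I did not track down why.
- **Other objects:** The rider looked unmoved. The arm kept clear of the spare bottle, jigger and stopper, but I did not measure their positions again at the end.

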